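# Work the clamp lever through its zigzag gate

### The job

Two clamping fixtures stand on the whistle bench, each with a lever in a zigzag gate. On the one whose cradle holds the brass whistle tube, take the lever from the notch at the robot's end of the gate, follow the slot round both corners and bring it fully home at the far end, so that the jaw comes down over the tube; then let go. Leave the tube lying in its cradle and do not move the other fixture's lever.

Things in the scene. Friction and masses are not known exactly. Their poses are not given: they have to be found in the camera images.
- gate: fixed fixture with the tube; an identical one without stands 0.35-0.55 m off. Steel gate housing 160 x 120 mm, top 64 mm up. Origin at bench height under its middle; z up, x along the slot's outer legs, away from the robot (yaw within 0.3 rad), y left. Zigzag slot, 24 mm wide; centre line x, y in mm: start notch (-45,-25), corner (0,-25), corner (0,25), far notch (45,25).
- gate_grip (a point): middle of the black upright grip of this fixture's lever: cylinder 28 mm across, 40 mm tall, middle always 120 mm above the bench. Its 10 mm stem stands in the slot, 7 mm play each side of the centre line. It stays upright, slides level against about 1.2 N drag plus light damping, and stays where left. Starts 0 to 15 mm from the start notch in the first leg. Moves with the lever.
- spare_gate_grip (a point): middle of the same kind of grip, 120 mm above the bench, on the other fixture, whose cradle is empty: to be left alone.
- tube_mid (a point): middle of the loose brass whistle tube, 13 mm across and 250 mm long, 36.5 mm above the bench. It lies in the aluminium cradle on the +y side of that gate, along y = 115 mm of the fixture's frame. A jaw hangs over it on a column at y = 134 to 150 mm, 105 mm high; the lever lowers it.

How it is judged:
On the way, in this order (a step that is already met when the one before it is completed fails the run):
1. the lever reaches the first corner of its gate (x of gate_grip in the frame of gate between -0.012 and 0.015 m and y of gate_grip in the frame of gate below -0.014 m), for 0.05 s.
2. the lever crosses to the second corner (x of gate_grip in the frame of gate between -0.015 and 0.015 m and y of gate_grip in the frame of gate above 0.014 m), for 0.05 s.
At the end, for the whole second after the job is handed in: the lever of the fixture that holds the tube stands in the far notch of its gate, within 10 mm short of the notch's centre or beyond it along the slot, and within 15 mm of it across; it went by the first and then the second corner (x of gate_grip in the frame of gate above 0.035 m and y of gate_grip in the frame of gate between 0.01 and 0.04 m); the robot touches nothing.
It fails at once if the other fixture's lever is moved more than 10 mm (distance of spare_gate_grip from where it was at the start of the episode above 0.01 m).
It fails at once if the tube is moved more than 15 mm (distance of tube_mid from where it was at the start of the episode above 0.015 m).
It also fails if it takes over 35 s, if anything falls off the work surface, if the arm or the gripper's body presses on something with over 40 N, if the wrist force passes 120 N, or if a joint passes its speed limit or range.

### The arm

A 7-joint arm with a two-finger parallel gripper is mounted at the origin on the work surface. World frame = base frame: x ahead of the robot, y to its left, z up, the work surface at z = 0. Lengths are in m, angles in rad, forces in N, time in s.
With the tool pointing down it reaches from about 0.35 to 0.9 m from the base axis. Payload 8.1 kg.
Tool frame: the origin (TCP) lies on the front face of the gripper's body, between the roots of the fingers; the fingertips stand arm.tips_ahead ahead of it and the grasp point (between the pads) lies 47 mm ahead of it (arm.tips_ahead is the distance from the TCP to the fingertips, in m); x points along the fingers, y is the direction in which the jaws open and shut, and the axes are right-handed (so a half turn about x gives the same grasp; the last joint's range is limited). The gripper opens to 92 mm and grips with 3 to 60 N. Pads are 19 mm wide; open, the fingers measure 130 mm over their backs; the gripper's body (75 mm by 190 mm) begins 47 mm behind the grasp point.
Start: joints at [1.003, 0.434, 0.025, 1.573, -0.012, 1.134, -0.075], TCP at [0.28, -0.559, 0.292] pointing down, gripper open.
Joint ranges: [-2.62, 2.62], [-0.44, 2.09], [-1.27, 1.32], [0.08, 2.57], [-1.32, 4.46], [0.12, 2], [-2.74, 2.74]. Speed limits (rad/s): [2.22, 2.22, 3.01, 3.01, 3.14, 3.14, 3.14].

### API

Orientations are given as a unit quaternion [x, y, z, w].
In Python, from station import arm, planner, imaging, job_done, monitor gives the robot as it stands. Calls block until the motion is done:
- arm.reach(position, orientation): joint-space move of the TCP to a pose.
- arm.movel(position, orientation=None, vel=0.15): straight line of the TCP; orientation=None keeps the orientation; vel is the mean speed in m/s.
- arm.movej(angles): joint-space move.
- arm.move_gripper(opening, strength=None): finger opening in m; strength is the grip in N (None keeps the last); returns when the fingers have stopped.
- arm.sleep(seconds).
- planner.ik(position, orientation): joint angles nearest the present ones, or None.
- imaging.grab_frame(name): name is "scene" or "top"; returns the picture (420x560x3 uint8, blue, green, red); there is no depth.
- imaging.calibration(name): a dict with "fx", "fy", "cx", "cy" (pixels), "R" (3x3) and "t" (3): a world point X has camera coordinates R X + t. Camera axes: x right, y down, z forward; pixel columns grow to the right and rows downward; lengths in m; the calibration is good to about 2 mm. A picture is of the moment at which its call begins. calibration takes no time and is no camera call.
A pose or a line that the arm cannot do raises arm.MotionError and nothing moves.
- job_done(): hands the job in, once; it reports no verdict.
Trained networks look in the newest picture that a camera, given by its name, has taken for a name from the list of things; names that differ only in an ending like _2 or _b are one class to them, and where a whole thing is asked for, a point or a joint stands for the part that bears it (a point fixed in the world has none). Each returns a list of dicts, best first, with "conf" (0 to 1); they miss things now and then, are a little off and sometimes report something else, mostly with a low value. They report only what shows in the picture. A call takes as long as a camera call.
- imaging.recognise(camera, query): "extent" ([left, top, right, bottom] in pixels, round what is visible of it).
Readings, each from a call of its own:
- monitor.read_time(): time.
- monitor.read_joint_pos(): joint angles.
- monitor.read_qvel(): joint speeds.
- monitor.read_joint_torque(): joint torques, N m.
- monitor.read_eef_pos(): TCP position.
- monitor.read_tcp_rot(): TCP orientation.
- monitor.read_wrist_force(): force on the tool from outside, world axes, zero at the start.
- monitor.read_moment(): the same for the moment, N m.
- monitor.read_width(): finger opening in m.
Only numpy, scipy, OpenCV 4.12 (cv2) and the standard library are available. Lean on these libraries where they do the work, as an engineer would, in place of code of your own. Each camera call takes 0.05 s, during which the arm holds its last target.

## Working session

There is one attempt and no reset: what is moved stays moved. The work goes in short steps, each a Python script; the robot and the scene stay as the last script left them, time stands still between calls to the robot, and variables do not carry over. Pictures are saved under pics/ and viewed, and the job is handed in when it is done.

```bash
mkdir -p pics; ls; python3 - <<'E'
from station import arm, imaging, monitor
import cv2
for n in ("scene","top"):
    cv2.imwrite(f"pics/{n}0.png",imaging.grab_frame(n))
    c=imaging.calibration(n); print(n,c)
    for q in ("gate","gate_grip","spare_gate_grip","tube_mid"):
        print(q,[(r["extent"],round(r["conf"],2)) for r in imaging.recognise(n,q)])
print(arm.tips_ahead,monitor.read_time(),monitor.read_tcp_rot())
E
```

```text
pics
scene {'fx': 434.7439283653083, 'fy': 434.7439283653083, 'cx': 274.99591595214326, 'cy': 208.23519253969084, 'R': array([[ 0.11178411,  0.99371078, -0.00657207],
       [ 0.85865569, -0.09991637, -0.50271973],
       [-0.50021467,  0.05055294, -0.86442448]]), 't': array([-0.04683707, -0.38297023,  1.42047267])}
gate [([159.2, 210.8, 258.3, 300.5], 0.58)]
gate_grip [([172.6, 205.9, 186.1, 236.3], 0.64), ([220.6, 207.0, 246.2, 300.4], 0.27)]
spare_gate_grip [([324.9, 208.7, 336.6, 231.6], 0.65)]
tube_mid [([221.9, 210.1, 248.5, 299.2], 0.65)]
top {'fx': 390.2457908149657, 'fy': 390.2457908149657, 'cx': 281.33433057041833, 'cy': 203.42977057807963, 'R': array([[ 0.07944915, -0.99682713,  0.00484914],
       [-0.97252277, -0.0785781 , -0.21914596],
       [ 0.21883167,  0.01269506, -0.97568004]]), 't': array([-0.0531928 ,  0.52667128,  0.85891081])}
gate [([301.5, 148.0, 411.0, 252.7], 0.7)]
gate_grip [([377.7, 203.2, 397.0, 218.3], 0.53)]
spare_gate_grip [([216.4, 177.6, 231.2, 196.6], 0.67)]
tube_mid [([307.2, 142.9, 345.7, 236.2], 0.67)]
0.0655 0.5 [-0.68808066 -0.16284716  0.68812706 -0.16280958]
```

View pics/top0.png

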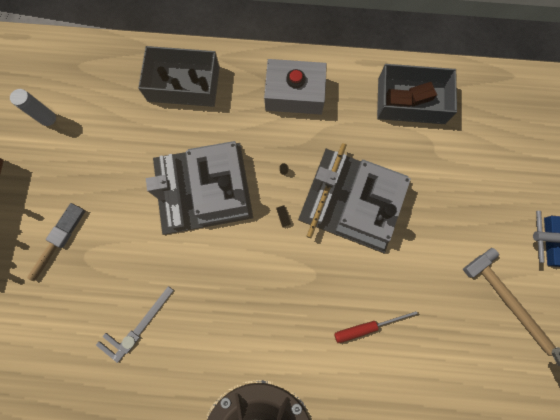

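View pics/scene0.png

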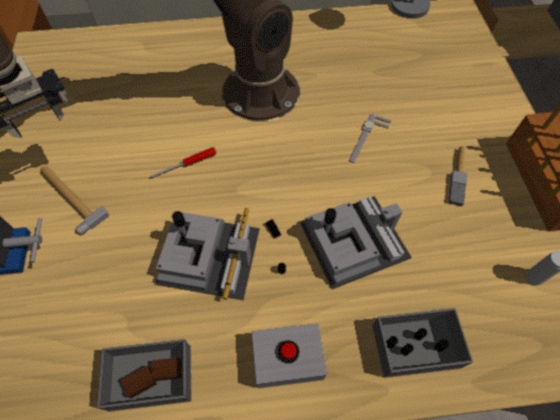

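```bash
python3 - <<'E'
import cv2
a=cv2.imread("pics/top0.png")[130:270,290:430]
cv2.imwrite("pics/topc.png",cv2.resize(a,(600,600),interpolation=cv2.INTER_CUBIC))
a=cv2.imread("pics/scene0.png")[195:315,145:265]
cv2.imwrite("pics/scenec.png",cv2.resize(a,(600,600),interpolation=cv2.INTER_CUBIC))
E
```

```text
(no output)
```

View pics/topc.png

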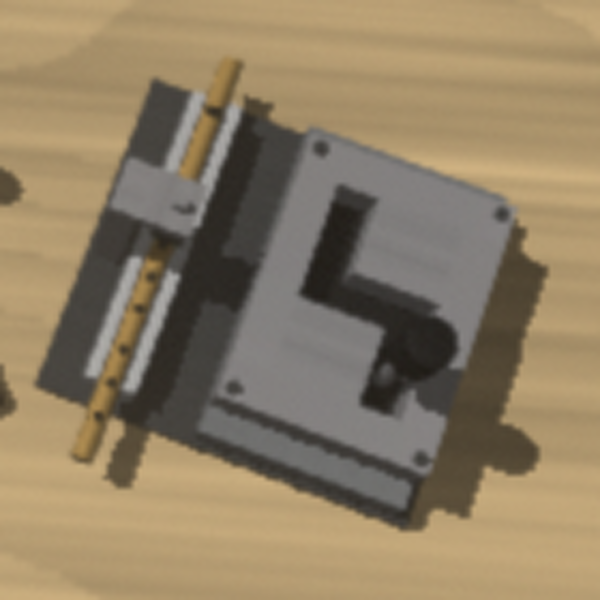

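View pics/scenec.png

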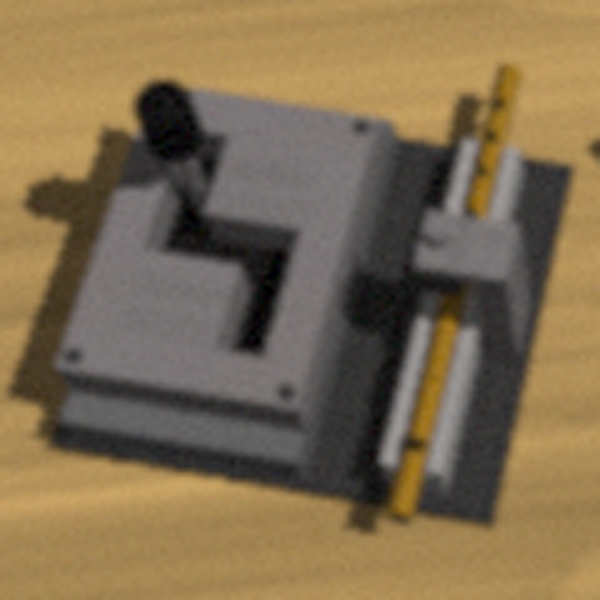

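Both views agree: the tube lies in the right-hand fixture of the top view (gate around pixels 340–410, 160–250), with its grip at about (389, 209). The left fixture's cradle is empty.

```bash
cat > h.py <<'E'
import numpy as np
from station import imaging
def unproj(cam,uv,z):
    c=imaging.calibration(cam);R=np.array(c["R"]);t=np.array(c["t"])
    d=R.T@np.array([(uv[0]-c["cx"])/c["fx"],(uv[1]-c["cy"])/c["fy"],1]);o=-R.T@t
    return o+d*(z-o[2])/d[2]
def proj(cam,X):
    c=imaging.calibration(cam);p=np.array(c["R"])@X+c["t"]
    return np.array([c["fx"]*p[0]/p[2]+c["cx"],c["fy"]*p[1]/p[2]+c["cy"]])
E
python3 - <<'E'
import numpy as np
from h import *
T=lambda p:(p[0]/600*140+290-.5,p[1]/600*140+130-.5)
S=lambda p:(p[0]/5+145-.5,p[1]/5+195-.5)
s=[unproj("top",T(p),.064)[:2] for p in [(320,148),(502,214),(421,458),(234,386)]]
s=np.array(s);print("screws",s.round(4),s.mean(0),[np.linalg.norm(s[i]-s[(i+1)%4]) for i in range(4)])
ax=(s[0]-s[3])+(s[1]-s[2]);print("yaw",np.arctan2(ax[1],ax[0]))
ay=(s[0]-s[1])+(s[3]-s[2]);print("yaw y",np.arctan2(-ay[0],ay[1]))
q=np.array([unproj("scene",S(p),.064)[:2] for p in [(362,125),(72,355),(286,391)]])
print("scene screws",q.round(4),"mid",(q[0]+q[1])/2)
t=np.array([unproj("top",T(p),.0365)[:2] for p in [(232,62),(83,455)]])
u=np.array([unproj("scene",S(p),.0365)[:2] for p in [(402,510),(510,72)]])
for k in(t,u):
    d=k[0]-k[1];print("tube",k.mean(0),np.linalg.norm(d),np.arctan2(d[1],d[0]))
for z in(.12,.14):
  print("grip",z,unproj("top",T((424,345)),z),unproj("top",T((428,340)),z),unproj("scene",S((166,120)),z),unproj("scene",S((162,98)),z))
E
```

```text
screws [[ 0.6403 -0.2009]
 [ 0.6101 -0.3027]
 [ 0.4704 -0.2607]
 [ 0.5015 -0.159 ]] [ 0.55560499 -0.23081409] [np.float64(0.1062038241256274), np.float64(0.14592424508049232), np.float64(0.10633615793183131), np.float64(0.14498852405971505)]
yaw -0.2929591967625283
yaw y -0.2924728861035779
scene screws [[ 0.4986 -0.1575]
 [ 0.6087 -0.3019]
 [ 0.639  -0.2   ]] mid [ 0.55365389 -0.22967849]
tube [ 0.57993715 -0.11764066] 0.24749523971127016 -0.2942987851205024
tube [ 0.57720107 -0.11558945] 0.24453168483290125 -0.2907001653447292
grip 0.12 [ 0.51963416 -0.24604458  0.12      ] [ 0.52240669 -0.24803028  0.12      ] [ 0.51643514 -0.24574222  0.12      ] [ 0.50397811 -0.24767066  0.12      ]
grip 0.14 [ 0.51504821 -0.24068289  0.14      ] [ 0.51775422 -0.24262095  0.14      ] [ 0.52797937 -0.24175972  0.14      ] [ 0.5157946  -0.24364601  0.14      ]
```

```bash
cat >> h.py <<'E'
from scipy.spatial.transform import Rotation as Rn
G=np.array([.5546,-.2302]);YAW=-.2925
c,s=np.cos(YAW),np.sin(YAW);M=np.array([[c,-s],[s,c]])
def gw(x,y,z): return list(G+M@[x,y])+[z]
def quat(sign=1):
    X=np.array([0,0,-1.]);Y=sign*np.array([c,s,0]);
    return Rn.from_matrix(np.c_[X,Y,np.cross(X,Y)]).as_quat()
E
python3 - <<'E'
from h import *
from station import arm,planner,monitor
g=M.T@(np.array([.517,-.2435])-G);print("grip in gate",g)
best=None
for sg in(1,-1):
    ok=[planner.ik(gw(*p,z),quat(sg)) for p in[(-.033,-.025),(0,-.025),(0,.025),(.047,.025)] for z in(.167,.26)]
    print(sg,[None if k is None else np.round(k,2)[[4,6]] for k in ok])
    if best is None and all(k is not None for k in ok):best=sg
print(best)
E
```

```text
grip in gate [-0.03216796 -0.02357694]
1 [array([ 0.16, -0.09]), array([ 0.12, -0.06]), array([ 0.16, -0.09]), array([ 0.12, -0.06]), array([ 0.18, -0.19]), array([ 0.13, -0.15]), array([ 0.17, -0.17]), array([ 0.14, -0.15])]
-1 [array([-0.81, -2.29]), array([-0.6 , -2.47]), array([-0.84, -2.31]), array([-0.65, -2.46]), array([-0.83, -2.39]), array([-0.64, -2.55]), array([-0.86, -2.42]), array([-0.7 , -2.54])]
1
```

```bash
python3 - <<'E'
from h import *
from station import arm,planner,monitor
import cv2
g=(-.0325,-.024)
arm.reach(gw(*g,.28),quat())
arm.movel(gw(*g,.169),vel=.12)
print("F before",monitor.read_wrist_force(),monitor.read_eef_pos(),gw(*g,.169))
cv2.imwrite("pics/s1.png",imaging.grab_frame("scene")[150:320,120:290].repeat(3,0).repeat(3,1))
arm.move_gripper(.0,15)
print(monitor.read_width(),monitor.read_wrist_force(),monitor.read_time())
cv2.imwrite("pics/s2.png",imaging.grab_frame("scene")[150:320,120:290].repeat(3,0).repeat(3,1))
E
```

```text
F before [0.55470471 0.20160036 0.35344648] [ 0.51699106 -0.2440127   0.16968641] [np.float64(0.5165600784327674), np.float64(-0.24380934852073372), 0.169]
0.027677125788673464 [ 0.98983043 -0.53582633 -0.21109249] 4.1083
```

View pics/s2.png

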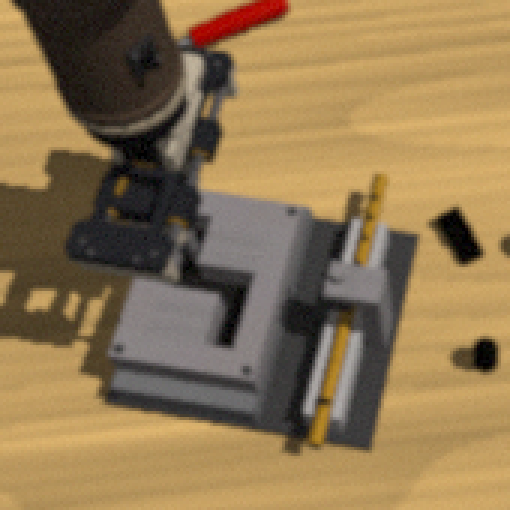

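The fingers have closed on the grip at about crop (175, 255). Width is 27.7 mm against the 28 mm grip, and the forces are small. Next I follow the slot.

```bash
python3 - <<'E'
from h import *
from station import arm,planner,monitor
import cv2
def st(n):
    p=monitor.read_eef_pos();print(n,(M.T@(p[:2]-G)).round(4),p[2].round(4),np.round(monitor.read_wrist_force(),2),round(monitor.read_width(),4),monitor.read_time())
    return np.linalg.norm(monitor.read_wrist_force())
def go(a,b,n):
    a,b=np.array(a),np.array(b)
    for k in range(1,n+1):
        arm.movel(gw(*(a+(b-a)*k/n),.169),vel=.05)
        if st(k)>15: print("STOP");return False
    arm.sleep(.2);return True
if go((-.0325,-.024),(.001,-.025),3) and go((.001,-.025),(.001,.025),4):
    print(go((.001,.025),(.047,.025),4))
cv2.imwrite("pics/s3.png",imaging.grab_frame("scene")[150:320,120:290].repeat(3,0).repeat(3,1))
cv2.imwrite("pics/t3.png",imaging.grab_frame("top")[110:280,280:450].repeat(3,0).repeat(3,1))
E
```

```text
1 [-0.0205 -0.0241] 0.169 [ 2.48  0.97 -0.19] 0.0276 4.5333
2 [-0.0094 -0.0246] 0.169 [1.31 1.09 0.18] 0.0274 4.9083
3 [ 0.0017 -0.025 ] 0.169 [ 2.32 -0.24 -0.54] 0.0277 5.2833
1 [ 0.001  -0.0114] 0.169 [ 1.5   1.36 -0.34] 0.0274 5.8833
2 [0.001 0.001] 0.169 [ 1.19  0.89 -0.86] 0.028 6.2833
3 [0.001  0.0134] 0.169 [ 1.84 -0.27 -2.  ] 0.0276 6.6833
4 [0.001  0.0259] 0.169 [ 0.46  1.08 -0.49] 0.0277 7.0833
1 [0.0133 0.0249] 0.169 [ 1.75 -0.12 -0.09] 0.0278 7.6667
2 [0.0248 0.0248] 0.169 [1.45 0.32 0.76] 0.0274 8.05
3 [0.0363 0.0249] 0.169 [0.66 0.43 0.06] 0.0275 8.4333
4 [0.0478 0.0249] 0.1691 [ 1.25 -1.32 -0.12] 0.0277 8.8167
True
```

View pics/s3.png

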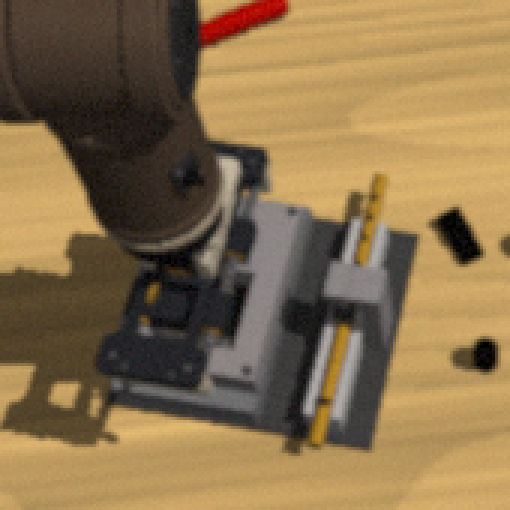

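The lever followed the slot with forces under 3 N. Now I release, back off and check.

```bash
python3 - <<'E'
from h import *
from station import arm,planner,monitor
import cv2
arm.move_gripper(.085)
arm.movel(gw(.047,.025,.27),vel=.12)
j=list(monitor.read_joint_pos());j[0]-=.7
arm.movej(j)
print(monitor.read_wrist_force(),monitor.read_time(),monitor.read_width())
for n in("scene","top"):
    f=imaging.grab_frame(n);cv2.imwrite(f"pics/{n}4.png",f)
    for q in ("gate_grip","tube_mid","spare_gate_grip"):
        print(n,q,[(r["extent"],round(r["conf"],2)) for r in imaging.recognise(n,q)])
    print("expect grip",proj(n,np.array(gw(.047,.025,.12))))
a=cv2.imread("pics/scene4.png")[195:315,145:265];b=cv2.imread("pics/top4.png")[140:260,300:420]
cv2.imwrite("pics/f4.png",cv2.resize(np.hstack([a,b]),(800,400),interpolation=cv2.INTER_CUBIC))
E
```

```text
[ 0.34737168 -0.95212057 -0.53064375] 12.7667 0.08502798251808426
scene gate_grip [([183.2, 239.6, 196.3, 266.2], 0.72)]
scene tube_mid [([223.2, 210.6, 248.1, 301.5], 0.89)]
scene spare_gate_grip [([327.6, 207.1, 334.3, 234.0], 0.5)]
expect grip [188.99860695 251.49268851]
top gate_grip [([369.6, 161.7, 387.0, 183.7], 0.67)]
top tube_mid [([308.0, 148.2, 345.1, 236.2], 0.61)]
top spare_gate_grip [([215.6, 177.0, 235.2, 195.1], 0.73)]
expect grip [377.44524296 170.980834  ]
```

View pics/f4.png

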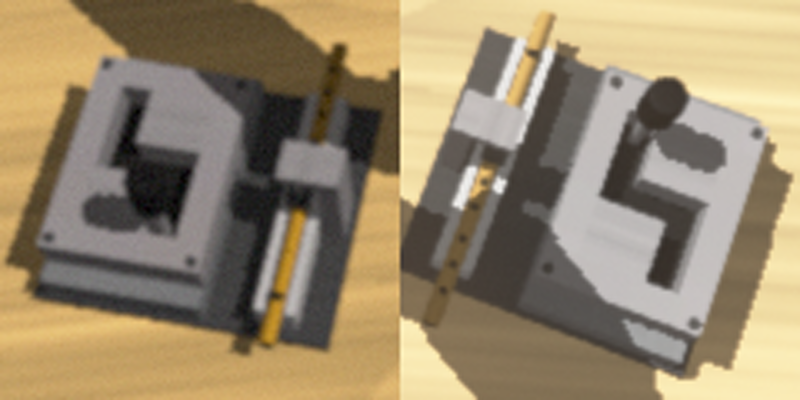

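The lever stands in the far notch (scene pixel (190, 253), top pixel (378, 173)). That is within 2 px of where I expected it in both views. The tube and the spare lever are unmoved, and the arm is clear.

```bash
python3 -c "
from station import job_done
job_done()"
```

```text
the job is handed in; nothing more can be done
```

I took the lever of the fixture holding the tube round both corners to the far notch, let go, moved the arm clear and handed the job in. `job_done()` gives no verdict, so what follows rests on my own checks.

- **Path:** In the gate's frame the gripped lever went through about (2, -25) mm at the first corner and (1, 26) mm at the second. It ended at about (48, 25) mm. Wrist force stayed below 3 N at every reading along the slot.
- **Lever position:** After release, both cameras showed the grip within about 2 px (roughly 3–4 mm) of a point at (47, 25) mm. The limit is x above 35 mm.
- **Tube and spare lever:** Each was detected where it started, to within the detector's scatter of a few pixels. The tube is still in its cradle under the jaw. I did not measure the jaw's height separately.
- **Arm and time:** The arm stood clear with the gripper open. About 13 s of the 35 s had gone at the last reading.

No check failed or disagreed beyond that scatter.

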